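# Serve a biscuit with a lifter

### The job

Take the biscuit lifter by its handle, slide its blade under the round biscuit on the baking sheet, lift the biscuit up on the blade and carry it gently to the round wooden board, so that it ends lying flat and wholly on the board. Then set the lifter back down on the counter, off the board, standing on its blade and wire leg. Do not touch the biscuit with the gripper, do not drop or throw it, and leave the bell, cup, pen and price card where they are.

Things in the scene. Friction and masses are not known exactly. Their poses are not given: they have to be found in the camera images.
- tray: Fixed aluminium baking sheet, 175 x 140 mm, upper face 3 mm above the counter. Origin on its underside, +x to the back, where a lip rises 15 mm above the counter (inner face at x = +77 mm). Front edge (x = -95 mm) and sides (y = +-70 mm) have no lip. Pushed towards +x, the biscuit slides back until the lip stops it, and the blade then goes under it.
- biscuit: Loose round golden shortbread biscuit, 65 mm across, 9 mm thick, about 30 g, flat underside. Lies on the sheet, 5 to 38 mm behind the sheet's origin (+x) and at most 28 mm aside. Origin at the centre of its underside, z up.
- board: Loose round beech serving board, 176 mm across, 13 mm thick, lying on the counter. Origin at the centre of its underside; its top is 13 mm higher.
- spatula: Loose biscuit lifter, 0.11 kg: steel blade, cranked neck, wooden handle, wire leg (41 mm wide, at x = -134 mm) under the handle's end. At rest it stands level on blade and leg. Origin at the middle of the blade's underside, +x to its front edge, z up. Blade x = -34 to +37 mm, 72 mm wide (56 at the front edge), 1.8 mm thick, flat below. Handle x = -58 to -140 mm, z = 38 to 58 mm, 17 mm wide.
- spatula_grip (a point): Middle of the lifter's handle, where it is best gripped across its 17 mm width: at x = -92, y = 0, z = 48 mm of the lifter's frame.
- spatula_front (a point): Middle of the blade's front edge, on the underside (x = +37, y = 0, z = 0 mm of the lifter's frame). The top tapers over the front 27 mm to 0.4 mm at this edge. The blade is slippery (friction about 0.2 to 0.3): a biscuit stays on it while tipped less than about 8 degrees and slides off when tipped 25 degrees.
- bell: Counter bell, 80 mm across, 54 mm tall, a bystander at the front left. Origin under its centre.
- cup: Green and white espresso cup, 64 x 89 x 48 mm, a bystander at the front right. Origin under its centre.
- pen: Blue ballpoint pen, 142 mm long, 11 mm thick, lying along the counter's front edge, a bystander. Origin under its centre, x along it.
- price_card: Wooden block with an upright price card, 22 x 75 x 54 mm, a bystander behind the board. Origin under its centre.
Mind the look-alikes: they are no part of the job. What is meant by the biscuit is not grey, and is the smaller of those in its own colour.

How it is judged (in metres and radians):
On the way:
1. the biscuit lies on the lifter's blade, roughly level, 40 mm or more clear of the baking sheet (height (world z) of biscuit above 0.043 m and contact force between spatula and biscuit above 0.05 N and angle between biscuit's own z axis and vertical below 0.35 rad and distance between biscuit and spatula below 0.06 m), for 0.3 s.
At the end, for the whole second after the job is handed in: The biscuit lies flat (within 0.06 rad) and at rest on the board's top, its centre within 55 mm of the board's centre; the board lies flat on the counter; the lifter stands at rest on its blade and leg (within 0.08 rad of level, blade no more than 8 mm up), touching neither biscuit nor board (horizontal distance between biscuit and board below 0.055 m and z of biscuit in the frame of board between 0.01 and 0.016 m and angle between biscuit's own z axis and vertical below 0.06 rad and linear speed of each of biscuit, spatula below 0.02 m/s and height (world z) of board below 0.004 m and angle between board's own z axis and vertical below 0.03 rad and contact force between spatula and biscuit below 0.02 N and contact force between spatula and board below 0.02 N and height (world z) of spatula below 0.008 m and angle between spatula's own z axis and vertical below 0.08 rad).
It fails at once if the gripper or arm touches the biscuit (contact force between any of the fingers, the arm and biscuit above 0.3 N).
It fails at once if the biscuit is thrown or dropped (faster than 0.8 m/s) (linear speed of biscuit above 0.8 m/s).
It fails at once if the bell, cup, pen or price card is moved by more than 30 mm (distance of any of bell, cup, pen, price_card from where it was at the start of the episode above 0.03 m).
It also fails if it takes over 72 s, if anything falls off the work surface, if the arm or the gripper's body presses on something with over 40 N, if the wrist force passes 120 N, or if a joint passes its speed limit or range.

### The arm

A 6-joint arm with a two-finger parallel gripper is mounted at the origin on a cart in front of the work surface, level with it; the furniture and walls round the work are solid. World frame = base frame: x ahead of the robot, y to its left, z up, the work surface at z = 0. Lengths are in m, angles in degrees, forces in N, time in s.
With the tool pointing down it reaches from about 0.4 to 0.825 m from the base axis. Payload 7 kg.
Tool frame: the origin (TCP) lies between the finger pads; the fingertips stand 19 mm ahead of it and the grasp point (between the pads) is the TCP; z points along the fingers, y is the line along which they close (so a half turn about z gives the same grasp; the last joint's range is limited). The gripper opens to 88 mm and grips with 3 to 60 N. Pads are 19 mm wide; open, the fingers measure 130 mm over their backs; the gripper's body (78 mm by 193 mm) begins 47 mm behind the grasp point.
Start: joints at [93.57, 20.546, 0.682, 0, -70.136, -16.507], TCP at [0.151, 0.658, 0.246] pointing down, gripper open.
Joint ranges: [-176.03, 176.03], [-82.01, 121.73], [-58.28, 71.71], [-173.87, 95.51], [-174.79, -0.11], [-173.66, 173.66]. Speed limits (degrees/s): [136.94, 136.94, 172.46, 180, 180, 180].

### API

Orientations are given as [roll, pitch, yaw] about the fixed x, y, z axes, in that order (R = Rz(yaw) Ry(pitch) Rx(roll)).
In Python, from plant import r gives the robot as it stands. The module is installed in compiled form; this text tells all that it offers.
- The arm moves only by the shell command python3 -m pendant 'ROWS' [OPENING] [FORCE]. ROWS is JSON, a list of rows, each a list of 6 numbers: the shift along the tool's x, y, z in mm, then the turn, a rotation vector about the tool's x, y, z in rad. In form: [[tx, ty, tz, wx, wy, wz], ...]. A call has 1 to 20 rows; each row is the pose to reach, as a shift and turn from the pose commanded when the call began, along the tool's axes at that moment; what a row does not reach only later rows make up. A row lasts 1/8 s, in which the tool goes at most 62.5 mm and 10.7 degrees, less where a joint would pass 70% of its speed; a pose out of reach is approached as far as the arm can. A call with a gripper value outside its range is refused whole. OPENING is the finger opening in mm, from 0 to 87.6, set as the call begins (- or left out, the last holds). The fingers move at their own pace and stop on an object; FORCE is the grip in N (left out, the last holds). Time passes only in rows, so rows that repeat a pose let the fingers close. It gives the time, the measured TCP pose, the force, the opening and the grip force at its end, in the units of the state.
- r.get_state(): the state, without advancing time (a new reading comes with each control period).
- r.capture(name): name is "scene" or "top" or "wrist"; returns the picture (480x640x3 uint8, red, green, blue); there is no depth.
- r.camera_params(name): a dict with "mtx" (3x3 intrinsics, pixels), "rvec" (rotation vector, rad) and "tvec" (3), from world to camera coordinates, as OpenCV has them; the wrist camera has in their place "mount" (4x4, takes a point from camera to tool coordinates, whose origin is the TCP and whose axes are the flange's). Camera axes: x right, y down, z forward; pixel columns grow to the right and rows downward; lengths in m; the calibration is good to about 2 mm. A picture is of the moment at which its call begins: read the wrist's pose just before it. camera_params takes no time and is no camera call.
- r.close_job(): hands the job in; it is judged then, once.
The state is a dict: "time_s": time; "joints": joint angles; "qd": joint speeds; "joint_torque": joint torques, N m; "tcp_pos": TCP position; "eef_rot": TCP orientation; "contact_force": force on the tool from outside, world axes, zero at the start; "moment": the same for the moment, N m; "gripper_width": finger opening in m; "gripper_force": force on a finger pad.
Only numpy, scipy, OpenCV 4.12 (cv2) and the standard library are available. Lean on these libraries where they do the work, as an engineer would, in place of code of your own. Each camera call takes 0.05 s, during which the arm holds its last target. There are 200 camera calls.

## Working session

There is one attempt and no reset: what is moved stays moved. The work goes in short steps, Python scripts to look and compute and a shell command to move; the robot and the scene stay as the last step left them, time stands still between calls to the robot, and variables do not carry over. Pictures are saved under pics/ and viewed, at most 10 in all, crops included, and the job is handed in when it is done.

```bash
mkdir -p pics; python3 - <<'E'
from plant import r
import cv2,numpy as np
s=r.get_state();print({k:np.round(v,3) for k,v in s.items()})
for n in("top","scene"):
    cv2.imwrite(f"pics/{n}0.png",r.capture(n)[:,:,::-1]);print(n,r.camera_params(n))
print(r.camera_params("wrist"))
E
```

```text
{'time_s': np.float64(0.0), 'joints': array([ 9.3570e+01,  2.0591e+01,  6.3400e-01, -2.3000e-02, -7.0135e+01,
       -1.6505e+01]), 'qd': array([ 0.015, -0.034, -0.088,  0.054,  0.071,  0.111]), 'joint_torque': array([ 0.0000e+00, -5.8271e+01,  2.9305e+01,  6.9970e+00,  7.0000e-03,
       -0.0000e+00]), 'tcp_pos': array([0.151, 0.657, 0.245]), 'eef_rot': array([ 1.79906e+02, -6.00000e-03, -1.29430e+01]), 'contact_force': array([0.278, 0.143, 0.496]), 'moment': array([-0.02 , -0.071,  0.045]), 'gripper_force': np.float64(0.0), 'gripper_width': np.float64(0.088)}
top {'mtx': array([[456.30904804,   0.        , 322.99968021],
       [  0.        , 456.30904804, 236.41662307],
       [  0.        ,   0.        ,   1.        ]]), 'rvec': array([ 2.15581354, -2.15479237,  0.1088144 ]), 'tvec': array([0.00247128, 0.53072173, 1.13572821])}
scene {'mtx': array([[455.62017088,   0.        , 322.53038761],
       [  0.        , 455.62017088, 239.93338567],
       [  0.        ,   0.        ,   1.        ]]), 'rvec': array([ 2.02448532, -0.53572062,  0.35134303]), 'tvec': array([-0.46838515,  0.17853355,  0.87533165])}
{'mtx': array([[369.58270207,   0.        , 315.5191623 ],
       [  0.        , 369.58270207, 240.09624625],
       [  0.        ,   0.        ,   1.        ]]), 'mount': array([[ 2.86807385e-04, -9.69178173e-01, -2.46360686e-01,
         6.58133303e-02],
       [ 9.99999958e-01,  2.66540907e-04,  1.15609938e-04,
        -7.98148230e-05],
       [-4.63814280e-05, -2.46360709e-01,  9.69178208e-01,
        -1.39875463e-01],
       [ 0.00000000e+00,  0.00000000e+00,  0.00000000e+00,
         1.00000000e+00]])}
```

View pics/top0.png

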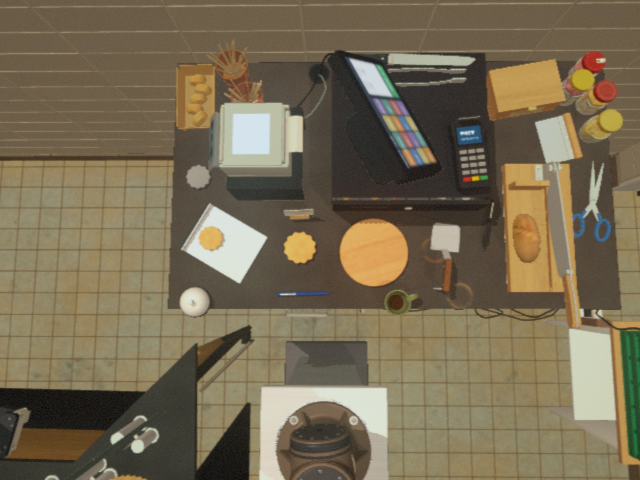

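View pics/scene0.png

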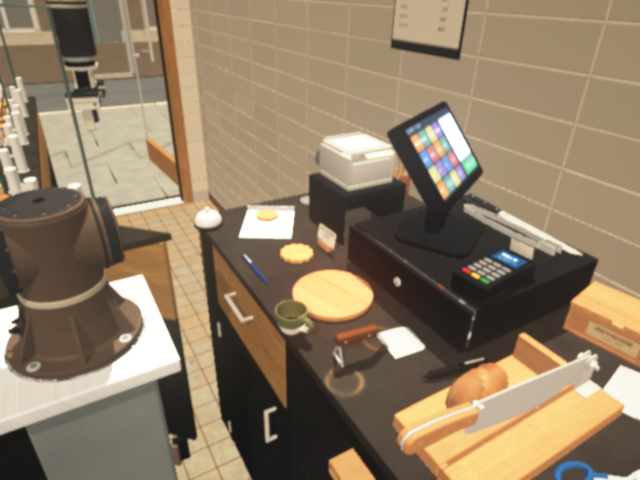

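The top view shows these candidates:
- Golden biscuit on the sheet at (210,238): my choice.
- Larger golden look-alike at (300,248).
- Grey one at (198,176).

The board is at (374,252), and the lifter has its blade at (446,238) and its handle end near (447,290). I'll measure these and check the choice in a close crop.

```bash
cat > h.py <<'E'
import cv2,numpy as np
from plant import r
def ray(n,uv,z):
    p=r.camera_params(n);R=cv2.Rodrigues(p["rvec"])[0];c=-R.T@p["tvec"]
    d=R.T@np.linalg.inv(p["mtx"])@np.array([uv[0],uv[1],1.]);return c+d*(z-c[2])/d[2]
def wray(uv,z,s):
    from scipy.spatial.transform import Rotation as Ro
    p=r.camera_params("wrist");T=np.eye(4);T[:3,:3]=Ro.from_euler("xyz",s["eef_rot"],degrees=True).as_matrix();T[:3,3]=s["tcp_pos"]
    T=T@p["mount"];d=T[:3,:3]@np.linalg.inv(p["mtx"])@np.array([uv[0],uv[1],1.]);return T[:3,3]+d*(z-T[2,3])/d[2]
def blobs(im,lo,hi,amin=60):
    h=cv2.cvtColor(im,cv2.COLOR_RGB2HSV);m=cv2.inRange(h,np.array(lo),np.array(hi))
    c,_=cv2.findContours(m,cv2.RETR_EXTERNAL,cv2.CHAIN_APPROX_NONE);return [x for x in c if cv2.contourArea(x)>amin]
E
python3 - <<'E'
from h import *
im=cv2.imread("pics/top0.png")[:,:,::-1].copy()
W=lambda uv,z:np.round(ray("top",uv,z)*1000,1)
hs=cv2.cvtColor(im,cv2.COLOR_RGB2HSV)
for p in[(210,238),(300,248),(370,250),(440,235),(447,275),(240,260),(225,220)]:print(p,hs[p[1],p[0]])
for c in blobs(im,(8,90,120),(30,255,255),200):
    (x,y),a=cv2.minEnclosingCircle(c)
    if 160<y<310 and x<480: print("gold",round(x),round(y),round(a,1),W((x,y),.012))
for c in blobs(im,(0,0,150),(180,60,255),200):
    rr=cv2.minAreaRect(c); 
    if 160<rr[0][1]<310 and rr[0][0]<480: print("white",rr,[W(q,.003) for q in cv2.boxPoints(rr)])
for c in blobs(im,(0,100,40),(14,255,200),60):
    rr=cv2.minAreaRect(c)
    if 160<rr[0][1]<310 and 400<rr[0][0]<480: print("handle",rr,[W(q,.055) for q in cv2.boxPoints(rr)])
a=cv2.resize(im[190:310,170:330],None,fx=4,fy=4,interpolation=cv2.INTER_CUBIC)[:,:400]
b=cv2.resize(im[210:310,400:480],None,fx=4.8,fy=4.8,interpolation=cv2.INTER_CUBIC)
o=np.zeros((480,784,3),np.uint8);o[:,:400]=a;o[:,400:]=b
cv2.imwrite("pics/crop.png",o[:,:,::-1])
E
```

```text
(210, 238) [ 19 145 223]
(300, 248) [ 20 152 223]
(370, 250) [ 16 150 223]
(440, 235) [ 19  33 194]
(447, 275) [ 12 169 139]
(240, 260) [ 50  10 229]
(225, 220) [ 73   8 228]
gold 299 247 16.5 [505.2  64.5  12. ]
gold 210 238 11.8 [529.6 296.8  12. ]
gold 84 300 98.1 [369.  618.3  12. ]
gold 373 252 34.7 [ 492.1 -127.    12. ]
gold 473 294 147.6 [ 386.2 -380.    12. ]
gold 86 176 87.7 [696.1 631.9  12. ]
white ((193.5, 301.5), (27.0, 27.0), 90.0) [array([399.3, 374. ,   3. ]), array([399.4, 303.7,   3. ]), array([330.3, 301.6,   3. ]), array([330.2, 371.4,   3. ])]
white ((445.0, 241.5), (33.0, 28.0), 90.0) [array([ 563.9, -279.4,    3. ]), array([ 563.8, -352.3,    3. ]), array([ 477.5, -349.5,    3. ]), array([ 477.5, -277.1,    3. ])]
white ((224.004150390625, 242.79733276367188), (68.40128326416016, 54.37649154663086), 30.529708862304688) [array([501.3, 375.9,   3. ]), array([625.8, 307. ,   3. ]), array([533.1, 149.2,   3. ]), array([410.9, 219.1,   3. ])]
white ((197.50001525878906, 176.0), (21.37666130065918, 20.984426498413086), 78.69007110595703) [array([719.4, 372.3,   3. ]), array([730.6, 317.4,   3. ]), array([673.3, 304.4,   3. ]), array([662.3, 359. ,   3. ])]
handle ((436.8780212402344, 274.0975341796875), (29.595651626586914, 33.35032272338867), 6.340191841125488) [array([ 397.4, -237.4,   55. ]), array([ 479.2, -248.4,   55. ]), array([ 471.1, -320.9,   55. ]), array([ 389.5, -309.3,   55. ])]
```

View pics/crop.png

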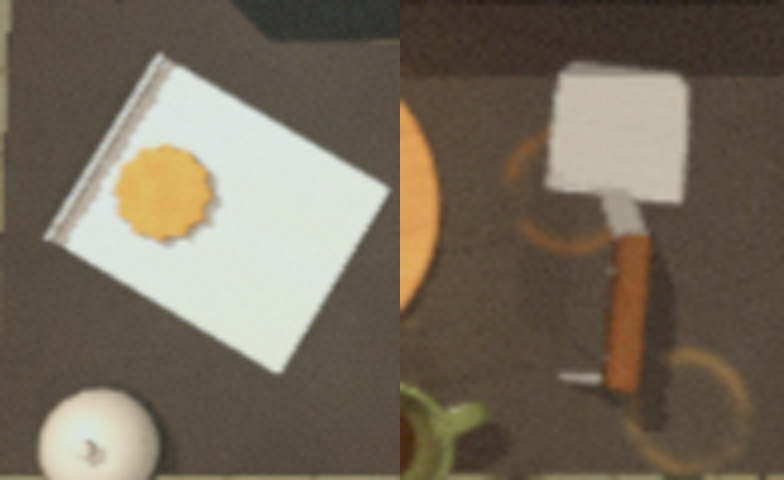

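The crop confirms it: a golden scalloped biscuit on the sheet, with the lip along the upper-left edge. The lifter's blade is in crop region (547-690, 62-202) and the handle runs from (631,236) to (621,390), so it points towards +x with a slight yaw.

```bash
python3 - <<'E'
from h import *
W=lambda x,y,z:ray("top",(400+(x-400)/4.8-.4,210+y/4.8-.4),z)*1000
A=[W(613,235,.058),W(650,237,.058),W(605,388,.058),W(637,392,.058)]
f=(A[0]+A[1])/2;e=(A[2]+A[3])/2;d=f-e;print("handle",f,e,np.linalg.norm(d),np.degrees(np.arctan2(d[1],d[0])),"mid",(f+e)/2)
B=[W(*q,.0018) for q in[(547,187),(685,202),(575,64),(682,76)]];print(np.round(B,1))
d=(B[2]+B[3]-B[0]-B[1])/2;print("blade",sum(B)/4,np.degrees(np.arctan2(d[1],d[0])),np.linalg.norm(d))
d=B[0]-B[1];print("rear edge yaw",np.degrees(np.arctan2(d[1],d[0]))-90)
T=[ray("top",(170+x/4,190+y/4),z)*1000 for x,y,z in[(160,52,.015),(45,238,.015),(281,374,.003),(390,189,.003)]]
b=(T[0]+T[1])/2;fr=(T[2]+T[3])/2;d=b-fr;print("tray",np.round(T,0),np.degrees(np.arctan2(d[1],d[0])),np.linalg.norm(d))
u=d[:2]/np.linalg.norm(d[:2]);o=fr[:2]+95*u;print("origin",o,fr)
im=cv2.imread("pics/top0.png")[:,:,::-1].copy()
for c in blobs(im,(8,90,120),(30,255,255),200):
    (x,y),a=cv2.minEnclosingCircle(c)
    if 190<x<230 and 220<y<260:
        M=cv2.moments(c);q=ray("top",(M["m10"]/M["m00"],M["m01"]/M["m00"]),.012)[:2]*1000;print("biscuit",q,"in tray",(q-o)@u,(q-o)@np.array([-u[1],u[0]]))
E
```

```text
handle [ 471.82654366 -306.34359521   58.        ] [ 393.06660277 -298.63413329   58.        ] 79.13636391225138 -5.590619918786899 mid [ 432.44657321 -302.48886425   58.        ]
[[ 502.1 -276.     1.8]
 [ 494.  -350.3    1.8]
 [ 569.5 -293.     1.8]
 [ 562.9 -350.9    1.8]]
blade [ 532.12354682 -317.54547967    1.8       ] -7.3569910612142735 68.67337252718642
rear edge yaw -6.26150596747479
tray [[621. 299.  15.]
 [499. 371.  15.]
 [411. 218.   3.]
 [532. 149.   3.]] 59.85050120264898 176.086768141106
origin [519.1500125 265.2180141] [471.43550545 183.06981986   3.        ]
biscuit [529.44468688 296.39864064] in tray 32.13302608726849 6.758729626325019
```

```bash
cat >> h.py <<'E'
from scipy.spatial.transform import Rotation as Ro
def rot(yaw,pit=0): # lifter heading yaw, nose-up pit (deg)
    return Ro.from_euler("z",yaw,degrees=True)*Ro.from_euler("y",-pit,degrees=True)*Ro.from_euler("x",180,degrees=True)
def delta(p,yaw,pit=0,s=None,p0=None,R0=None):
    s=s or r.get_state();R0=R0 or Ro.from_euler("xyz",s["eef_rot"],degrees=True);p0=s["tcp_pos"]*1000 if p0 is None else p0
    print(np.round(R0.inv().apply(np.array(p)-p0),1),np.round((R0.inv()*rot(yaw,pit)).as_rotvec(),3))
E
python3 - <<'E'
from h import *
delta((450,250,245),-6.3);delta((439.5,-303,150),-6.3)
E
```

```text
[3.826e+02 3.302e+02 3.000e-01] [ 0.001 -0.    -0.116]
[496.2 871.3  96.1] [ 0.001 -0.    -0.116]
```

```bash
python3 -m pendant '[[190,165,0,0,0,-0.06],[190,165,0,0,0,-0.06],[190,165,0,0,0,-0.06],[383,330,0,0,0,-0.116],[383,330,0,0,0,-0.116],[383,330,0,0,0,-0.116],[383,330,0,0,0,-0.116],[383,330,0,0,0,-0.116],[496,871,96,0,0,-0.116],[496,871,96,0,0,-0.116],[496,871,96,0,0,-0.116],[496,871,96,0,0,-0.116],[496,871,96,0,0,-0.116],[496,871,96,0,0,-0.116],[496,871,96,0,0,-0.116],[496,871,96,0,0,-0.116],[496,871,96,0,0,-0.116],[496,871,96,0,0,-0.116],[496,871,96,0,0,-0.116],[496,871,96,0,0,-0.116]]' 60 40; python3 - <<'E'
from h import *
s=r.get_state();im=r.capture("wrist");cv2.imwrite("pics/w1.png",im[:,:,::-1]);np.save("s1.npy",s,allow_pickle=True);delta((439.5,-303,150),-6.3)
E
```

```text
time_s: 2.6
tcp_pos: [0.4397, -0.3011, 0.1498]
eef_rot: [-180.0, -0.0, -6.2]
contact_force: [-0.1, -0.1, 0.9]
gripper_width: 0.06
gripper_force: 0.0
[-0.2  2.1  0. ] [ 0.    -0.001  0.002]
```

View pics/w1.png

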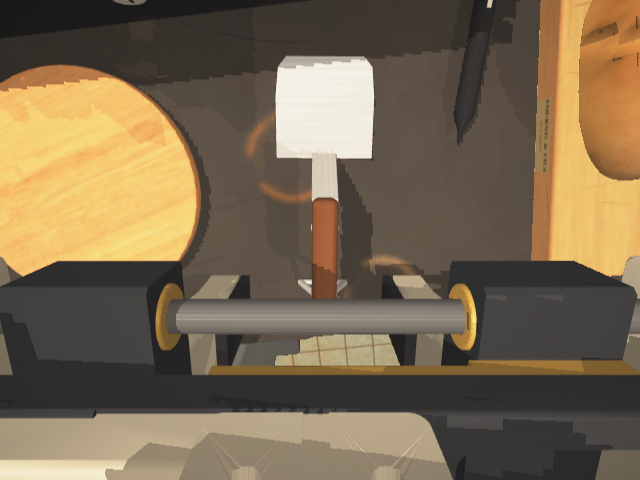

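The wrist view shows the blade spanning (276-374, 57-158), the handle start at (325,198) and the axis nearly vertical at u≈324. I'll work out the exact pose from that.

```bash
python3 - <<'E'
from h import *
s=np.load("s1.npy",allow_pickle=True).item()
W=lambda u,v,z:wray((u,v),z,s)*1000
a,b=W(276,157.5,.0018),W(372.5,158.5,.0018);f1,f2=W(287,57,.001),W(364,57,.001)
print(a,b,f1,f2,np.linalg.norm(a-b));d=a-b;print("yaw rear",np.degrees(np.arctan2(d[1],d[0]))-90)
d=f1+f2-a-b;yaw=np.degrees(np.arctan2(d[1],d[0]));print("yaw axis",yaw)
u=d[:2]/np.linalg.norm(d[:2]);m=((a+b)/2)[:2]
print("grip from rear edge",m-u*58,"front",((f1+f2)/2)[:2]-u*129,"handle front",W(325,200,.058)[:2]-u*34)
E
```

```text
[ 500.15846356 -277.35324769    1.8       ] [ 491.48802999 -350.27061654    1.8       ] [ 568.9334566  -294.52305582    1.        ] [ 562.97867627 -349.32921464    1.        ] 73.43104996070146
yaw rear -6.781067334377539
yaw axis -6.599644493545327
grip from rear edge [ 438.20758501 -307.14593488] front [ 437.81088768 -307.10003793] handle front [ 438.12845118 -306.61357507]
```

```bash
python3 - <<'E'
from h import *
delta((438.2,-306,48),-6.6)
E
```

```text
[ -1.3   5.2 102. ] [ 0.    -0.001  0.007]
```

```bash
python3 -m pendant '[[-1.3,5.2,30,0,0,0.007],[-1.3,5.2,65,0,0,0.007],[-1.3,5.2,90,0,0,0.007],[-1.3,5.2,101,0,0,0.007],[-1.3,5.2,102,0,0,0.007],[-1.3,5.2,102,0,0,0.007]]' 60 40 && python3 -m pendant '[[0,0,0,0,0,0],[0,0,0,0,0,0],[0,0,0,0,0,0],[0,0,0,0,0,0],[0,0,0,0,0,0],[0,0,0,0,0,0]]' 0 45;  python3 -m pendant '[[0,0,-5,0,0,0],[0,0,-15,0,0,0],[0,0,-30,0,0,0],[0,0,-50,0,0,0],[0,0,-70,0,0,0],[0,0,-90,0,0,0],[0,0,-100,0,0,0],[0,0,-100,0,0,0]]'; python3 - <<'E'
from h import *
s=r.get_state();im=r.capture("wrist");cv2.imwrite("pics/w2.png",im[:,:,::-1]);np.save("s2.npy",s,allow_pickle=True);print(s["moment"],s["eef_rot"])
E
```

```text
time_s: 3.4
tcp_pos: [0.4385, -0.3071, 0.0486]
eef_rot: [180.0, -0.1, -6.6]
contact_force: [0.5, -0.1, 0.1]
gripper_width: 0.0599
gripper_force: 0.0
time_s: 4.15
tcp_pos: [0.4376, -0.3071, 0.0476]
eef_rot: [180.0, 0.0, -6.7]
contact_force: [-0.6, -0.2, 0.3]
gripper_width: 0.017
gripper_force: 45.0
time_s: 5.15
tcp_pos: [0.4381, -0.3072, 0.1486]
eef_rot: [180.0, -0.1, -6.7]
contact_force: [-0.2, 0.2, -0.8]
gripper_width: 0.0166
gripper_force: 45.0
[ 0.06873266  0.05722966 -0.00594772] [ 1.79985452e+02 -1.16074271e-01 -6.69269717e+00]
```

View pics/w2.png

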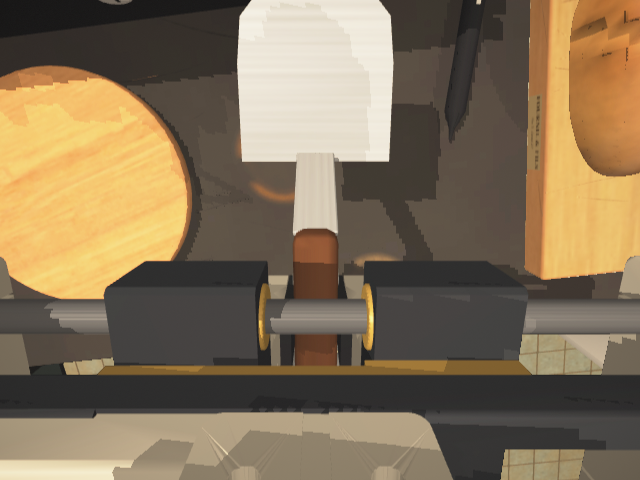

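The handle is gripped squarely and the blade is visible at (238-392, 0-161) with no skew. I'll check for droop and work out the shift to the sheet.

```bash
python3 - <<'E'
from h import *
p=r.camera_params("wrist");M=np.linalg.inv(p["mount"])
for y in(-36,36):
  for pit in (0,2,-2):
    a=np.radians(pit);q=np.array([58*np.cos(a)+46.2*np.sin(a),y,46.2*np.cos(a)-58*np.sin(a)])/1000
    c=p["mtx"]@(M@np.r_[q,1])[:3];print("pred rear corner",y,pit,c[:2]/c[2])
o=np.array([519.1,265.2]);t=np.radians(59.85);u=np.array([np.cos(t),np.sin(t)]);v=np.array([-u[1],u[0]])
for X in(-154,-53):print(X,o+u*X+v*6.8)
g=o+u*-154+v*6.8
delta((*g,150),59.85)
E
```

```text
pred rear corner -36 0 [242.69479257 162.49458202]
pred rear corner -36 2 [241.73359068 159.36751282]
pred rear corner -36 -2 [243.61674573 165.69099201]
pred rear corner 36 0 [388.68879562 162.53683939]
pred rear corner 36 2 [389.6571799  159.41053518]
pred rear corner 36 -2 [387.75985108 165.73250797]
-154 [435.8710565  135.44953579]
-53 [486.59987535 222.78559328]
[ -53.4 -439.2   -2.3] [ 0.000e+00 -1.000e-03 -1.162e+00]
```

```bash
python3 -m pendant '[[-10,-30,-2,0,0,-0.06],[-20,-75,-2,0,0,-0.16],[-53,-120,-2,0,0,-0.28],[-53,-170,-2,0,0,-0.4],[-53,-220,-2,0,0,-0.55],[-53,-270,-2,0,0,-0.7],[-53,-320,-2,0,0,-0.85],[-53,-370,-2,0,0,-1.0],[-53,-415,-2,0,0,-1.1],[-53,-439,-2,0,0,-1.162],[-53,-439,-2,0,0,-1.162],[-53,-439,-2,0,0,-1.162]]'; python3 - <<'E'
from h import *
s=r.get_state();im=r.capture("wrist");cv2.imwrite("pics/w3.png",im[:,:,::-1]);np.save("s3.npy",s,allow_pickle=True)
for c in blobs(im,(15,90,120),(30,255,255),300):
    (x,y),a=cv2.minEnclosingCircle(c);print((x,y),a,wray((x,y),.012,s)*1000)
E
```

```text
time_s: 6.7
tcp_pos: [0.4356, 0.1345, 0.1488]
eef_rot: [-180.0, 0.1, 59.8]
contact_force: [-0.1, -0.2, -0.4]
gripper_width: 0.0167
gripper_force: 45.0
(534.6389770507812, 469.187255859375) 34.77434158325195 [ 498.07639792 -158.29307687   12.        ]
(335.0, 373.5) 237.00064086914062 [388.55652588  20.83785383  12.        ]
(41.37570571899414, 344.61865234375) 18.972684860229492 [190.40126514 167.46914362  12.        ]
(436.0, 255.0) 52.153717041015625 [508.38324729  72.96649821  12.        ]
(84.41542053222656, 222.30426025390625) 98.74907684326172 [287.54998172 231.23720214  12.        ]
(44.0, 123.5) 45.235595703125 [308.39483618 302.42336538  12.        ]
```

View pics/w3.png

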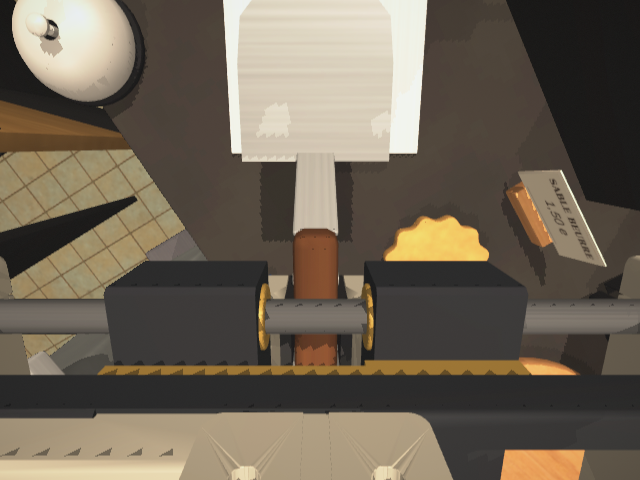

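The view shows the tray's front corners at (233,152) and (418,153), the decoy at (436,255) to the right and below, and the blade centred over the tray's front. Next I'll refine the tray pose from those corners.

```bash
python3 - <<'E'
from h import *
s=np.load("s3.npy",allow_pickle=True).item()
a,b=[wray(q,.003,s)*1000 for q in((232,153),(418.5,153.5))];d=a-b;y=np.degrees(np.arctan2(d[1],d[0]))-90;m=(a+b)[:2]/2
t=np.radians(59.85);u=np.array([np.cos(t),np.sin(t)]);print(a,b,np.linalg.norm(d),y,"origin",m+95*u)
E
```

```text
[411.5316295  218.60999806   3.        ] [532.70512828 147.84585118   3.        ] 140.3231317023468 59.715486437718056 origin [519.83360454 265.37570147]
```

```bash
python3 - <<'E'
from h import *
g=np.array([436.3,135.6])
delta((*g,65),59.8,-2);delta((*g,56),59.8,-2)
E
```

```text
[ 1.6 -0.1 84. ] [-0.001 -0.034  0.   ]
[ 1.6 -0.1 93. ] [-0.001 -0.034  0.   ]
```

```bash
python3 -m pendant '[[1.6,0,20,0,-0.01,0],[1.6,0,45,0,-0.03,0],[1.6,0,70,0,-0.034,0],[1.6,0,84,0,-0.034,0],[1.6,0,88,0,-0.034,0],[1.6,0,90,0,-0.034,0],[1.6,0,91.5,0,-0.034,0],[1.6,0,92.5,0,-0.034,0],[1.6,0,92.5,0,-0.034,0]]'; python3 - <<'E'
from h import *
s=r.get_state();print(s["tcp_pos"],s["eef_rot"],s["moment"])
u=np.array([np.cos(np.radians(59.8)),np.sin(np.radians(59.8))])
g=s["tcp_pos"][:2]*1000
for d in(20,50,104):delta((*(g+u*d),s["tcp_pos"][2]*1000),59.8,-2)
E
```

```text
time_s: 7.88
tcp_pos: [0.4371, 0.1366, 0.0573]
eef_rot: [180.0, 1.9, 59.9]
contact_force: [-0.4, 0.3, -1.7]
gripper_width: 0.0165
gripper_force: 45.0
[0.43710142 0.13655081 0.05729171] [179.99112087   1.92247647  59.88861885] [-0.03394292 -0.12377641  0.00665005]
[20.   0.  -0.7] [ 0.    -0.001  0.002]
[50.   0.1 -1.7] [ 0.    -0.001  0.002]
[103.9   0.2  -3.5] [ 0.    -0.001  0.002]
```

```bash
python3 -m pendant '[[0,0,0,0,0,0],[0,0,0.5,0,0,0],[0,0,0.5,0,0,0]]'|egrep 'tcp|contact'; python3 -m pendant '[[0,0,0.7,0,0,0],[0,0,0.7,0,0,0],[0,0,0.7,0,0,0]]'|egrep 'tcp|contact'; python3 -m pendant '[[0,0,0.7,0,0,0],[0,0,0.7,0,0,0],[0,0,0.7,0,0,0]]'|egrep 'tcp|contact'
```

```text
tcp_pos: [0.437, 0.1364, 0.0565]
contact_force: [-0.0, -0.5, -1.5]
tcp_pos: [0.437, 0.1364, 0.0559]
contact_force: [-0.2, 0.6, -1.3]
tcp_pos: [0.4369, 0.1364, 0.0551]
contact_force: [0.4, 0.1, -1.7]
```

```bash
for i in 1 2 3; do python3 -m pendant '[[0,0,0.6,0,0,0],[0,0,0.6,0,0,0],[0,0,0.6,0,0,0]]'|egrep 'tcp|contact'; done
```

```text
tcp_pos: [0.437, 0.1364, 0.0546]
contact_force: [-0.6, -0.5, 0.2]
tcp_pos: [0.437, 0.1364, 0.054]
contact_force: [-1.0, -0.6, 2.7]
tcp_pos: [0.437, 0.1363, 0.0534]
contact_force: [-1.0, -1.8, 3.6]
```

```bash
python3 -m pendant '[[3,0,-0.5,0,0,0],[7,0,-0.6,0,0,0],[12,0,-0.7,0,0,0],[16,0,-0.8,0,0,0],[20,0,-1,0,0,0],[24,0,-1.1,0,0,0],[28,0,-1.2,0,0,0],[32,0,-1.4,0,0,0],[36,0,-1.5,0,0,0],[40,0,-1.7,0,0,0],[44,0,-1.8,0,0,0],[48,0,-2,0,0,0],[52,0,-2.1,0,0,0],[56,0,-2.2,0,0,0],[60,0,-2.4,0,0,0],[60,0,-2.4,0,0,0]]'; python3 - <<'E'
from h import *
s=r.get_state();im=r.capture("wrist");im2=r.capture("scene")
o=np.zeros((480,800,3),np.uint8);o[:240,:]=cv2.resize(im[0:192,:],(800,240));o[240:,:]=cv2.resize(im2[190:250,200:400],(800,240));cv2.imwrite("pics/w4.png",o[:,:,::-1])
E
```

```text
time_s: 12.12
tcp_pos: [0.4675, 0.1889, 0.0537]
eef_rot: [180.0, 1.9, 59.9]
contact_force: [0.1, 0.9, 1.3]
gripper_width: 0.0164
gripper_force: 45.0
```

View pics/w4.png

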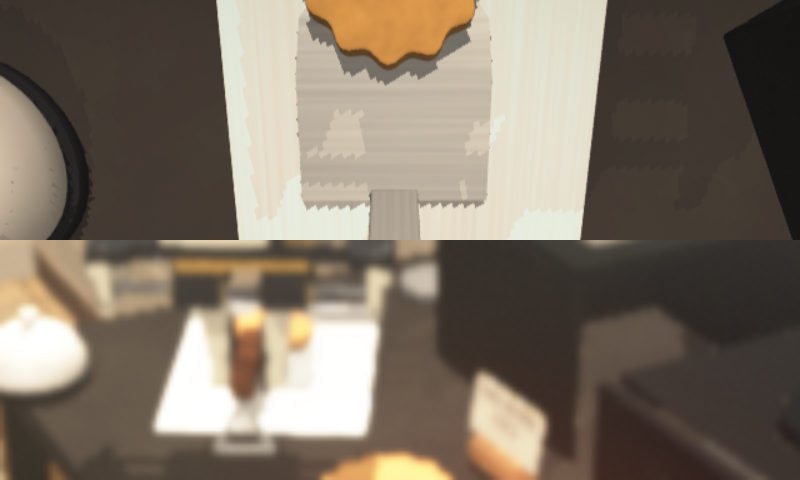

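The blade is sliding under the biscuit and is well centred: the biscuit's near edge is at (390,65) on the blade. I'll keep going to the lip.

```bash
python3 -m pendant '[[4,0,-0.1,0,0,0],[8,0,-0.3,0,0,0],[12,0,-0.4,0,0,0],[16,0,-0.6,0,0,0],[20,0,-0.7,0,0,0],[24,0,-0.8,0,0,0],[28,0,-1,0,0,0],[32,0,-1.1,0,0,0],[34,0,-1.2,0,0,0],[36,0,-1.3,0,0,0],[36,0,-1.3,0,0,0]]'; python3 -m pendant '[[1.5,0,0,0,0,0],[3,0,-0.1,0,0,0],[3,0,-0.1,0,0,0]]'; python3 - <<'E'
from h import *
s=r.get_state();im=r.capture("wrist");cv2.imwrite("pics/w5.png",im[0:260,:,::-1])
p=s["tcp_pos"]*1000;u=np.array([np.cos(np.radians(59.8)),np.sin(np.radians(59.8))]);print("front X",(p[:2]-[519.5,265.3])@u+127)
E
```

```text
time_s: 13.6
tcp_pos: [0.4853, 0.2197, 0.0538]
eef_rot: [180.0, 1.9, 59.9]
contact_force: [0.2, -1.3, 2.2]
gripper_width: 0.0165
gripper_force: 45.0
time_s: 13.98
tcp_pos: [0.4866, 0.222, 0.0538]
eef_rot: [-180.0, 2.0, 59.9]
contact_force: [-1.4, -2.4, 2.7]
gripper_width: 0.0169
gripper_force: 45.0
front X 73.08651431228759
```

View pics/w5.png

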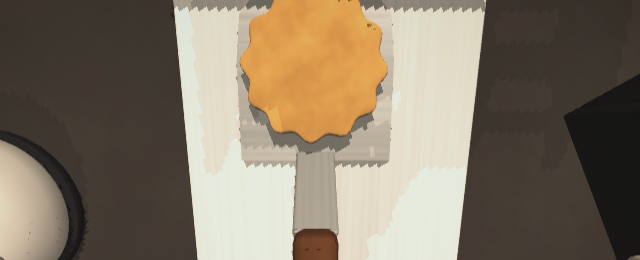

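The biscuit lies wholly on the blade, spanning (240-388, 0-142), with its near edge about 9 mm ahead of the blade's rear edge. I'll tip the nose slightly up and lift.

```bash
python3 -m pendant '[[-0.5,0,-0.5,0,0.015,0],[-1,0,-1,0,0.03,0],[-1.5,0,-2,0,0.045,0],[-2,0,-3,0,0.06,0],[-2,0,-5,0,0.07,0],[-2,0,-8,0,0.07,0],[-2,0,-12,0,0.07,0],[-2,0,-17,0,0.07,0],[-2,0,-23,0,0.07,0],[-2,0,-30,0,0.07,0],[-2,0,-38,0,0.07,0],[-2,0,-46,0,0.07,0],[-2,0,-54,0,0.07,0],[-2,0,-62,0,0.07,0],[-2,0,-70,0,0.07,0],[-2,0,-77,0,0.07,0],[-2,0,-82,0,0.07,0],[-2,0,-85,0,0.07,0],[-2,0,-85,0,0.07,0]]'; python3 - <<'E'
from h import *
s=r.get_state();im=r.capture("wrist");cv2.imwrite("pics/w6.png",im[0:260,:,::-1])
p=s["tcp_pos"]*1000;print(p,s["eef_rot"])
for y in (40,20,0,-20,-40,-60,-90): pass
delta(p,-30,2);delta((475,60,150),-20,2);delta((492,40,150),-90,2)
E
```

```text
time_s: 16.4
tcp_pos: [0.4871, 0.2228, 0.1389]
eef_rot: [180.0, -2.1, 59.9]
contact_force: [-1.1, 0.6, -1.8]
gripper_width: 0.0166
gripper_force: 45.0
[487.12983189 222.84794585 138.92362497] [179.99647876  -2.07543776  59.88661021]
[ 0.1  0.  -0.2] [-5.600e-02 -1.000e-03  1.568e+00]
[-146.3   71.3  -16.5] [-4.900e-02 -1.000e-03  1.393e+00]
[-155.1   96.   -16.9] [-0.093 -0.     2.614]
```

View pics/w6.png

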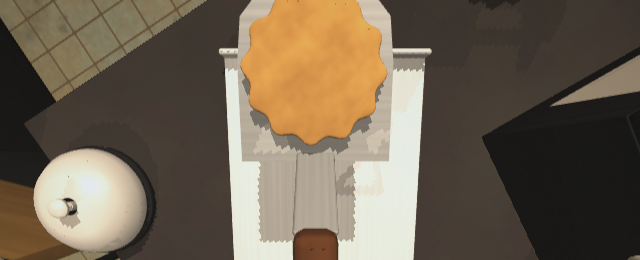

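Level the blade, then carry the biscuit. The picture shows it centred on the blade at (314,70).

```bash
python3 -m pendant '[[0,0,0,0,-0.018,0],[0,0,0,0,-0.037,0],[0,0,0,0,-0.037,0]]'; python3 - <<'E'
from h import *
p=r.get_state()["tcp_pos"]*1000
delta((430,110,140),-20);delta((492,-41,140),-90,p0=np.array([430,110,140]),R0=rot(-20))
E
```

```text
time_s: 16.82
tcp_pos: [0.4872, 0.2231, 0.1385]
eef_rot: [-180.0, 0.1, 59.9]
contact_force: [-0.7, -0.2, -1.5]
gripper_width: 0.0168
gripper_force: 45.0
[-126.6    7.2   -1.2] [1.000e-03 2.000e-03 1.395e+00]
[109.9 120.7   0. ] [ 0.    -0.     1.222]
```

```bash
python3 -m pendant '[[-3,0,0,0,0,0],[-9,0,0,0,0,0.02],[-18,0,0,0,0,0.06],[-28,0,0,0,0,0.12],[-38,1,0,0,0,0.2],[-48,1,0,0,0,0.29],[-58,2,0,0,0,0.38],[-68,2,-1,0,0,0.48],[-78,3,-1,0,0,0.58],[-88,4,-1,0,0,0.68],[-98,5,-1,0,0,0.78],[-107,5,-1,0,0,0.88],[-115,6,-1,0,0,0.98],[-120,6,-1,0,0,1.08],[-124,7,-1,0,0,1.18],[-126,7,-1,0,0,1.28],[-127,7,-1,0,0,1.35],[-127,7,-1,0,0,1.385],[-127,7,-1,0,0,1.395],[-127,7,-1,0,0,1.395]]'; python3 - <<'E'
from h import *
delta((492,-41,140),-90)
E
```

```text
time_s: 19.32
tcp_pos: [0.4294, 0.1094, 0.14]
eef_rot: [179.9, 0.0, -20.0]
contact_force: [-0.6, -0.6, -1.3]
gripper_width: 0.0167
gripper_force: 45.0
[1.103e+02 1.199e+02 1.000e-01] [ 1.000e-03 -0.000e+00  1.221e+00]
```

```bash
python3 -m pendant '[[1,1,0,0,0,0.02],[4,4,0,0,0,0.06],[9,9,0,0,0,0.12],[15,15,0,0,0,0.2],[22,22,0,0,0,0.29],[29,30,0,0,0,0.38],[37,38,0,0,0,0.47],[45,47,0,0,0,0.56],[53,56,0,0,0,0.65],[61,65,0,0,0,0.74],[69,74,0,0,0,0.83],[77,83,0,0,0,0.92],[85,92,0,0,0,1.0],[93,101,0,0,0,1.07],[100,109,0,0,0,1.13],[106,115,0,0,0,1.18],[109,118,0,0,0,1.21],[110,120,0,0,0,1.221],[110,120,0,0,0,1.221],[110,120,0,0,0,1.221]]'; python3 - <<'E'
from h import *
s=r.get_state();im=r.capture("wrist");t=r.capture("top");cv2.imwrite("pics/w7.png",im[0:300,:,::-1]);np.save("s7.npy",s,allow_pickle=True)
delta((492,-41,75),-90,-5)
E
```

```text
time_s: 21.82
tcp_pos: [0.4916, -0.0408, 0.1401]
eef_rot: [180.0, -0.0, -90.0]
contact_force: [0.3, -0.2, -0.6]
gripper_width: 0.0163
gripper_force: 45.0
[ 0.1 -0.5 65.1] [ 0.    -0.088  0.001]
```

View pics/w7.png

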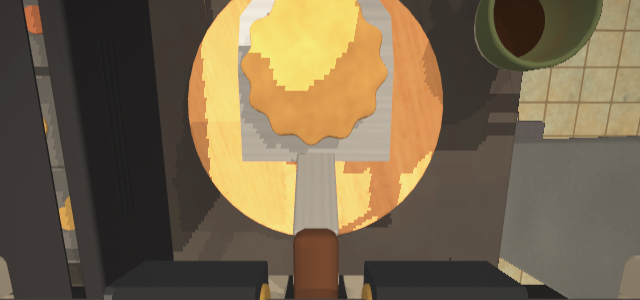

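```bash
python3 -m pendant '[[0,-0.5,3,0,-0.01,0],[0,-0.5,9,0,-0.02,0],[0,-0.5,17,0,-0.035,0],[0,-0.5,26,0,-0.05,0],[0,-0.5,35,0,-0.065,0],[0,-0.5,44,0,-0.08,0],[0,-0.5,52,0,-0.088,0],[0,-0.5,58,0,-0.088,0],[0,-0.5,62,0,-0.088,0],[0,-0.5,64.5,0,-0.088,0],[0,-0.5,66,0,-0.088,0],[0,-0.5,67,0,-0.088,0],[0,-0.5,67.5,0,-0.088,0],[0,-0.5,67.5,0,-0.088,0]]'; python3 - <<'E'
from h import *
s=r.get_state();R0=Ro.from_euler("xyz",s["eef_rot"],degrees=True);p0=s["tcp_pos"]*1000
F=p0+R0.apply([129,0,48]);print("front",F)
for p in(-8,-12,-16,-20,-24,-28):
    R=rot(-90,p);delta(F-R.apply([129,0,48]),-90,p)
R=rot(-90,-28);P=F-R.apply([129,0,48])
E
```

```text
time_s: 23.68
tcp_pos: [0.4921, -0.041, 0.0726]
eef_rot: [180.0, 5.0, -90.0]
contact_force: [-0.3, 0.3, -1.5]
gripper_width: 0.0168
gripper_force: 45.0
front [ 492.11737713 -165.37711221   13.57059931]
[ 2.7  0.  -6.7] [ 0.    -0.052 -0.   ]
[  6.8   0.  -15.4] [ 0.    -0.122 -0.   ]
[ 11.5   0.  -23.7] [ 0.    -0.192 -0.   ]
[ 16.8   0.  -31.8] [ 0.    -0.262 -0.   ]
[ 22.7   0.  -39.4] [ 0.    -0.332 -0.   ]
[ 29.    0.  -46.6] [ 0.    -0.402 -0.   ]
```

```bash
python3 -m pendant '[[1.3,0,-3,0,-0.026,0],[2.7,0,-6,0,-0.052,0],[4.7,0,-10.4,0,-0.087,0],[6.8,0,-14.7,0,-0.122,0],[9.1,0,-18.9,0,-0.157,0],[11.5,0,-23,0,-0.192,0],[14.1,0,-27.1,0,-0.227,0],[16.8,0,-31.1,0,-0.262,0],[19.7,0,-35,0,-0.297,0],[22.7,0,-38.7,0,-0.332,0],[25.8,0,-42.4,0,-0.367,0],[29,0,-45.9,0,-0.402,0],[29,0,-45.9,0,-0.402,0]]'; python3 - <<'E'
from h import *
s=r.get_state();im=r.capture("wrist");cv2.imwrite("pics/w8.png",im[0:300,:,::-1])
R0=Ro.from_euler("xyz",s["eef_rot"],degrees=True);p0=s["tcp_pos"]*1000
F=p0+R0.apply([129,0,48]);print("front",F)
delta(p0+[0,90,0],-90,-28)
E
```

```text
time_s: 25.3
tcp_pos: [0.4924, -0.0747, 0.1158]
eef_rot: [180.0, 28.0, -90.1]
contact_force: [-0.4, 0.4, 0.5]
gripper_width: 0.0164
gripper_force: 45.0
front [ 492.25814002 -165.9457275    12.75819129]
[-79.3   0.   42.1] [-0.     0.    -0.001]
```

View pics/w8.png

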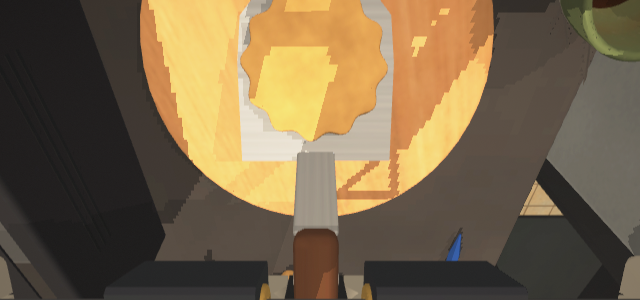

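The biscuit now rests on the tipped blade with its front edge at the board. I'll draw the blade back from under it slowly.

```bash
python3 -m pendant '[[-2,0,1,0,0,0],[-4.4,0,2.3,0,0,0],[-7.5,0,4,0,0,0],[-11,0,5.8,0,0,0],[-14.5,0,7.7,0,0,0],[-18,0,9.5,0,0,0],[-21.5,0,11.4,0,0,0],[-25,0,13.2,0,0,0],[-28.5,0,15.1,0,0,0],[-32,0,16.9,0,0,0],[-35.5,0,18.8,0,0,0],[-35.5,0,18.8,0,0,0]]'; python3 - <<'E'
from h import *
s=r.get_state();im=r.capture("wrist");cv2.imwrite("pics/w9.png",im[0:300,:,::-1])
R0=Ro.from_euler("xyz",s["eef_rot"],degrees=True);p0=s["tcp_pos"]*1000
print("front",p0+R0.apply([129,0,48]))
E
```

```text
time_s: 26.85
tcp_pos: [0.4921, -0.0333, 0.1159]
eef_rot: [180.0, 28.0, -90.0]
contact_force: [0.3, 1.4, -0.1]
gripper_width: 0.0166
gripper_force: 45.0
front [ 492.11889888 -124.61352429   12.91398744]
```

View pics/w9.png

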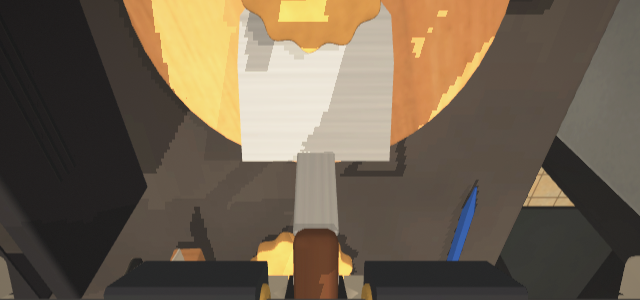

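The biscuit is sliding off as planned; its near edge is now at (310,48). I've now viewed 12 pictures, over the limit of 10, so from here I'll check by numbers only.

```bash
python3 -m pendant '[[-2,0,1,0,0,0],[-5,0,2.6,0,0,0],[-8.5,0,4.5,0,0,0],[-12,0,6.3,0,0,0],[-15.5,0,8.2,0,0,0],[-19,0,10,0,0,0],[-22.5,0,11.9,0,0,0],[-26,0,13.7,0,0,0],[-29.5,0,15.6,0,0,0],[-33,0,17.4,0,0,0],[-36.5,0,19.3,0,0,0],[-40,0,21.1,0,0,0],[-42,0,22.2,0,0,0],[-44,0,23,0,0,0],[-44,0,23,0,0,0]]'; python3 - <<'E'
from h import *
t=r.capture("top");cv2.imwrite("pics/t2.png",t[:,:,::-1])
b=[c for c in blobs(t,(8,90,120),(30,255,255),1500) if 300<cv2.minEnclosingCircle(c)[0][0]<430]
for c in b:print("board",ray("top",cv2.minEnclosingCircle(c)[0],.013)*1000,cv2.minEnclosingCircle(c))
w=r.capture("wrist");cv2.imwrite("pics/w10.png",w[:,:,::-1]);s=r.get_state();R0=Ro.from_euler("xyz",s["eef_rot"],degrees=True);p0=s["tcp_pos"]*1000
print("front",p0+R0.apply([129,0,48]))
h=cv2.cvtColor(w,cv2.COLOR_RGB2HSV);print(h[0:260:12,316].tolist())
delta((480,20,170),-60)
E
```

```text
time_s: 28.78
tcp_pos: [0.4921, 0.016, 0.1162]
eef_rot: [180.0, 28.0, -90.0]
contact_force: [0.2, 0.5, -1.7]
gripper_width: 0.0168
gripper_force: 45.0
front [492.05679623 -75.44877637  13.20060023]
[[18, 34, 186], [18, 35, 199], [20, 22, 237], [21, 21, 234], [20, 21, 238], [20, 22, 237], [19, 20, 237], [19, 20, 239], [20, 21, 239], [20, 19, 239], [20, 22, 237], [19, 36, 199], [18, 37, 200], [17, 39, 165], [17, 38, 166], [19, 37, 165], [19, 37, 165], [16, 40, 167], [21, 40, 167], [14, 62, 111], [11, 145, 102], [11, 150, 107]]
[-28.9  12.1 -45.6] [-0.128  0.478 -0.513]
```

```bash
python3 -m pendant '[[-5,0,-9,0,0,0],[-14,0,-26,0,0,0],[-23.5,0,-44,0,0,0],[-23.5,0,-44,0,0.1,0],[-23.5,0,-44,0,0.25,0],[-23.5,0,-44,0,0.4,0],[-23.5,0,-44,0,0.489,0],[-23.5,0,-44,0,0.489,0],[-23.5,0,-44,0,0.489,0]]'; python3 - <<'E'
from h import *
delta((438,-306,150),-6.6);delta((435,-150,165),-40)
E
```

```text
time_s: 30.0
tcp_pos: [0.4923, 0.0162, 0.1669]
eef_rot: [-180.0, 0.1, -90.0]
contact_force: [-0.4, 0.4, -2.0]
gripper_width: 0.0168
gripper_force: 45.0
[322.3  54.3  16.1] [-0.002  0.002 -1.456]
[166.2  57.3   1.5] [-0.001  0.002 -0.873]
```

```bash
python3 -m pendant '[[10,5,0,0,0,-0.05],[35,15,0,0,0,-0.15],[70,30,0,0,0,-0.3],[105,45,0,0,0,-0.48],[140,55,0,0,0,-0.66],[170,57,0,0,0,-0.84],[200,57,0,0,0,-1.0],[230,57,3,0,0,-1.15],[260,56,6,0,0,-1.3],[290,55,10,0,0,-1.4],[312,54,14,0,0,-1.456],[322,54,16,0,0,-1.456],[322,54,16,0,0,-1.456],[322,54,16,0,0,-1.456]]'; python3 - <<'E'
from h import *
t=r.capture("top");cv2.imwrite("pics/t3.png",t[:,:,::-1])
for c in blobs(t,(8,90,120),(30,255,255),1500):
    (x,y),a=cv2.minEnclosingCircle(c)
    if 300<x<430 and 200<y<300:print("board",(x,y),a,ray("top",(x,y),.013)*1000)
h=cv2.cvtColor(t,cv2.COLOR_RGB2HSV);print("hue row",h[252,338:410:3,0].tolist(),"val",h[252,338:410:3,2].tolist(),"sat",h[252,338:410:3,1].tolist())
delta((438,-306.5,48),-6.6)
E
```

```text
time_s: 31.75
tcp_pos: [0.438, -0.3058, 0.1503]
eef_rot: [-180.0, 0.0, -6.6]
contact_force: [-0.4, -0.5, -0.9]
gripper_width: 0.0166
gripper_force: 45.0
board (400.89501953125, 225.0718231201172) 44.72134017944336 [ 562.33635405 -199.22467024   13.        ]
hue row [17, 18, 18, 17, 17, 17, 14, 12, 13, 12, 14, 15, 15, 15, 15, 16, 14, 15, 15, 16, 14, 15, 15, 16] val [94, 226, 227, 226, 224, 198, 129, 81, 87, 90, 95, 106, 117, 116, 117, 119, 120, 118, 120, 120, 120, 117, 116, 117] sat [98, 142, 151, 156, 147, 151, 156, 132, 111, 99, 107, 108, 100, 103, 98, 103, 104, 104, 100, 106, 102, 102, 108, 102]
[-1.000e-01  9.000e-01  1.024e+02] [-0.  0.  0.]
```

```bash
python3 -m pendant '[[0,0.9,10,0,0,0],[0,0.9,30,0,0,0],[0,0.9,55,0,0,0],[0,0.9,78,0,0,0],[0,0.9,92,0,0,0],[0,0.9,98,0,0,0],[0,0.9,100,0,0,0],[0,0.9,101,0,0,0],[0,0.9,102,0,0,0],[0,0.9,102.4,0,0,0],[0,0.9,102.4,0,0,0]]'
```

```text
time_s: 33.17
tcp_pos: [0.4381, -0.307, 0.0478]
eef_rot: [-180.0, 0.0, -6.6]
contact_force: [-0.3, 0.3, -0.9]
gripper_width: 0.0169
gripper_force: 45.0
```

```bash
python3 -m pendant '[[0,0,0.4,0,0,0],[0,0,0.4,0,0,0],[0,0,0.8,0,0,0],[0,0,0.8,0,0,0]]' | egrep 'tcp|contact'; python3 -m pendant '[[0,0,0,0,0,0],[0,0,0,0,0,0],[0,0,0,0,0,0],[0,0,0,0,0,0]]' 45; python3 -m pendant '[[0,0,-10,0,0,0],[0,0,-40,0,0,0],[0,0,-90,0,0,0],[0,0,-140,0,0,0],[0,0,-180,0,0,0],[0,0,-180,0,0,0],[-50,100,-180,0,0,0],[-50,150,-180,0,0,0],[-50,200,-180,0,0,0],[-50,200,-180,0,0,0],[-50,200,-180,0,0,0]]'; python3 - <<'E'
from h import *
t=r.capture("top");cv2.imwrite("pics/t4.png",t[:,:,::-1])
h=cv2.cvtColor(t,cv2.COLOR_RGB2HSV)
for c in blobs(t,(8,90,120),(30,255,255),300):
    (x,y),a=cv2.minEnclosingCircle(c)
    if 180<x<430 and 200<y<300:print("gold",(x,y),a,ray("top",(x,y),.013)*1000)
for ch in(0,1,2):print(h[252,338:410:2,ch].tolist())
for c in blobs(t,(0,0,150),(180,60,255),200):
    rr=cv2.minAreaRect(c)
    if 200<rr[0][1]<310 and rr[0][0]<480:print("white",rr)
E
```

```text
tcp_pos: [0.4381, -0.307, 0.0475]
contact_force: [-2.2, 1.3, 7.6]
time_s: 34.17
tcp_pos: [0.438, -0.3069, 0.0468]
eef_rot: [-180.0, 0.0, -6.6]
contact_force: [-0.5, 0.2, -0.4]
gripper_width: 0.0446
gripper_force: 0.0
time_s: 35.55
tcp_pos: [0.3645, -0.5007, 0.2257]
eef_rot: [-179.9, 0.1, -6.7]
contact_force: [-0.4, 0.2, -0.1]
gripper_width: 0.045
gripper_force: 0.0
gold (299.34722900390625, 247.17361450195312) 16.652524948120117 [504.73746636  64.20260952  13.        ]
gold (373.4410095214844, 251.80056762695312) 34.76953887939453 [ 492.74642269 -127.26569637   13.        ]
[16, 17, 18, 17, 17, 17, 17, 18, 17, 17, 17, 17, 18, 17, 19, 21, 21, 21, 20, 20, 19, 20, 19, 20, 20, 20, 18, 16, 16, 16, 16, 17, 17, 17, 17, 15]
[108, 147, 144, 150, 156, 155, 148, 149, 145, 146, 153, 145, 147, 148, 155, 148, 150, 149, 150, 155, 153, 155, 151, 157, 155, 154, 153, 152, 145, 146, 145, 147, 143, 148, 153, 143]
[99, 208, 230, 229, 229, 228, 229, 228, 229, 229, 229, 230, 227, 223, 212, 229, 230, 229, 229, 229, 229, 228, 229, 229, 229, 228, 211, 222, 228, 227, 228, 228, 229, 227, 223, 125]
white ((193.0, 300.5), (26.0, 27.0), 0.0)
white ((445.0, 242.0), (32.0, 28.0), 90.0)
white ((224.0321807861328, 242.791748046875), (68.40452575683594, 54.47316360473633), 30.5792236328125)
```

```bash
python3 - <<'E'
from h import *
a=cv2.imread("pics/t4.png")[:,:,::-1];b=cv2.imread("pics/top0.png")[:,:,::-1]
d=(np.abs(a.astype(int)-b).sum(2)>25).astype(np.uint8);d[:,:335]=0;d[:,412:]=0;d[:215]=0;d[290:]=0
h=cv2.cvtColor(a.copy(),cv2.COLOR_RGB2HSV);m=cv2.morphologyEx(cv2.inRange(h,np.array((19,90,150)),np.array((23,255,255)))*(1-(d*0)),cv2.MORPH_OPEN,np.ones((3,3)))
for q,n in((m,"hue"),(d*255,"diff")):
    for c in cv2.findContours(q,0,1)[0]:
        if cv2.contourArea(c)>100:
            (x,y),R=cv2.minEnclosingCircle(c)
            if 335<x<412 and 210<y<295:print(n,(x,y),R,cv2.fitEllipse(c),ray("top",(x,y),.022)*1000)
print(r.get_state()["time_s"])
E
```

```text
hue (377.1878356933594, 251.0552520751953) 12.39239501953125 ((377.464599609375, 250.93287658691406), (22.56495475769043, 23.498544692993164), 148.10772705078125) [ 493.92651134 -136.00302066   22.        ]
diff (378.2674560546875, 252.1976776123047) 13.269003868103027 ((378.12774658203125, 251.96400451660156), (22.122438430786133, 24.074438095092773), 145.3112030029297) [ 490.99312903 -138.72666569   22.        ]
35.6
```

The biscuit lies about 10 mm from the board's centre and looks round from above. The board and lifter match their starting outlines in the top view, so I'm handing in.

```bash
python3 -c "
from plant import r
print(r.close_job())"
```

```text
the job is handed in; nothing more can be done
None
```

The job is handed in at about 36 s, with no verdict returned: the biscuit lies about 10 mm from the board's centre and the lifter stands back in its original place, but I viewed 12 pictures, two over the limit of 10.

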